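# Seat the six-cell strip in the photometer

### The arm

A 6-joint arm with a two-finger parallel gripper is mounted at the origin on the work surface. World frame = base frame: x ahead of the robot, y to its left, z up, the work surface at z = 0. Lengths are in m, angles in degrees, forces in N, time in s.
With the tool pointing down it reaches from about 0.425 to 1.125 m from the base axis. Payload 14.9 kg.
Tool frame: the origin (TCP) lies at the very end of the fingers, on their centre line; the grasp point (between the pads) lies 19 mm behind it; z points along the fingers, y is the direction in which the jaws open and shut (so a half turn about z gives the same grasp; the last joint's range is limited). The gripper opens to 91 mm and grips with 3 to 60 N. Pads are 32 mm wide; open, the fingers measure 118 mm over their backs; the gripper's body (76 mm by 178 mm) begins 60 mm behind the grasp point.
Start: joints at [-64.991, 21.709, 99.362, -0, 58.929, -1.908], TCP at [0.317, -0.624, 0.214] pointing down, gripper open.
Joint ranges: [-158.91, 158.91], [-42.39, 125.64], [0.06, 152.35], [-60.88, 240.88], [17.5, 164.5], [-176.32, 176.32]. Speed limits (degrees/s): [108.29, 108.29, 136.94, 180, 180, 180].

### API

Orientations are given as a 3x3 rotation matrix whose columns are the frame's x, y, z axes.
In Python, from cell import ctrl gives the robot as it stands.
- The arm moves only by the shell command python3 -m jog 'ROWS' [OPENING]. ROWS is JSON, a list of rows, each a list of 2 entries, a list of its own where there are three numbers: the shift along the tool's x, y, z in mm, then the turn, a rotation vector about the tool's x, y, z in rad. In form: [[[dx, dy, dz], [ax, ay, az]], ...]. A call has 1 to 5 rows; each row is the pose to reach, as a shift and turn from the pose commanded when the call began, along the tool's axes at that moment; what a row does not reach only later rows make up. A row lasts 1/10 s, in which the tool goes at most 50 mm and 8.59 degrees, less where a joint would pass 70% of its speed; a pose out of reach is approached as far as the arm can. A call with a gripper value outside its range is refused whole. OPENING is the finger opening in mm, from 0 to 91.2, set as the call begins (- or left out, the last holds). The fingers move at their own pace and stop on an object; the grip force is fixed at half the most. Time passes only in rows, so rows that repeat a pose let the fingers close. It gives the time, the measured TCP pose, the force and the opening at its end, in the units of the state.
- ctrl.sense(): the state, without advancing time (a new reading comes with each control period).
- ctrl.grab_frame(name): name is "scene" or "top" or "wrist"; returns a dict with "img" (384x512x3 uint8, red, green, blue), "intrinsics" (3x3 intrinsics, pixels), "cam_to_world" (4x4, takes a point from camera to world coordinates); the wrist camera has in their place "T_tool_cam" (4x4, takes a point from camera to tool coordinates, whose origin is the TCP and whose axes are the flange's). Camera axes: x right, y down, z forward; pixel columns grow to the right and rows downward; lengths in m; the calibration is good to about 2 mm. A picture is of the moment at which its call begins: read the wrist's pose just before it. There is no depth.
- ctrl.hand_in(): hands the job in, once; it reports no verdict.
The state is a dict: "time_s": time; "joint_pos": joint angles; "joint_velocities": joint speeds; "joint_efforts": joint torques, N m; "tool_pos": TCP position; "orientation": TCP orientation; "ft_force": force on the tool from outside, world axes, zero at the start; "wrist_torque": the same for the moment, N m; "opening": finger opening in m.
Only numpy, scipy, OpenCV 4.12 (cv2) and the standard library are available. Lean on these libraries where they do the work, as an engineer would, in place of code of your own. Each camera call takes 0.05 s, during which the arm holds its last target. There are 200 camera calls.

### The job

Lift the strip with six cells out of its stand and seat it in the photometer's cell carriage, every cell in its own slot, pressed fully home so that its bar lies flat on the carriage, then let go. The carriage may stand a little to either side of the middle of the bay, so feel for the slots; the cells are fragile, so never press the strip on the photometer with more than 60 N. Leave the four-cell spare strip and everything else on the bench where it is.

Things in the scene. Friction and masses are not known exactly. Their poses are not given: they have to be found in the camera images.
- strip_grip (a point): Six-cell strip (loose, 50-100 g, white, grey cells): centre of its grip fin, an upright plate 10 mm thick (x), 44 long (y), 30 high. Under the fin a bar 14 (x) x 130 (y) x 8 mm, top face 15 mm and underside 23 mm below this point. y runs along the row, z up; the same either way round. It hangs by its bar ends in stand_a; lift straight up.
- strip_tips (a point): The same strip, middle of the tooth tips, 53 mm below strip_grip. Six square-ended solid teeth (the cells), each 8 mm along y, 10 along x, 30 long, at y = -45, -27, -9, 9, 27, 45 mm. At the start the tips are 6 mm above the table.
- spare_grip (a point): Same point on the spare strip, a bystander: same bar and fin, but only four, wider-spaced teeth (30 mm apart). It hangs in stand_b, to be left there.
- stand_a: Fixed aluminium stand of the six-cell strip: base 60 x 132 x 4 mm, at each end (y = +-59 mm) a cheek 10 mm thick, 26 deep, 36 high, with 5 mm lips either side of the bar end lying on it. Origin at the centre of its underside, y along the strip.
- stand_b: The same kind of stand, holding the spare strip.
- photometer: Photometer (fixed, white): deck 70 mm high, reaching 85 mm towards -x, 125 towards +x, 105 towards +y of the origin; a grey raised part with a black display, 145 mm high, begins 125 mm towards -y. Origin on the table under the middle of the cell bay; y along the slot row.
- bay (a point): Middle of the photometer's cell bay (recess 50 x 151 mm), 74 mm above the table, level with the flat top of the aluminium carriage (44 x 132.5 mm, 4 mm proud of the deck) in it. y along the row. Carriage centred here in x, but braked anywhere up to 8 mm either way along y: offset not measured, find it by feel or eye. It gives way only to pushes of 60 N or more.
- home (a point): Middle of the bay, 23 mm above bay: height of strip_grip when fully home (53 mm above bay: teeth standing on the carriage). The carriage has six square-edged slots 18 mm apart, each 10.5 mm (y) x 16 (x), 32 deep. From about 15 mm deep, sprung balls grip both end cells from both x sides: 3 to 12 N to push past and on home; the strip then stays put.
- reagent_mid (a point): white reagent bottle with a red cap, 72 mm across, 160 mm tall; bystander, point half-way up its axis.
- beaker_mid (a point): glass beaker, 68 mm across, 85 mm tall; bystander, point half-way up its axis.
- flask_mid (a point): closed small glass flask, 68 mm across, 102 mm tall; bystander, point half-way up its axis.
- marker: black marker pen lying, 130 mm long, 14 mm thick; bystander, origin on its underside (middle of its length).
- spatula: steel lab micro-spatula lying, 177 mm long, 7 mm thick; bystander, origin on its underside (middle of its length).
- jar_mid (a point): amber glass jar, 56 mm across, 60 mm tall; bystander, point half-way up its axis.
- mortar_mid (a point): white ceramic mortar, 90 mm across, 50 mm tall; bystander, point half-way up its axis.
Things that resemble listed ones, but are neither listed nor needed, are in the scene too. What is shaped like the part that bears strip_grip but brown or purple is not meant.

How it is judged:
By the outcome, as a careful person would: the job done as asked, in the order asked, and still so for the second after the job is handed in, with the robot touching nothing.
It also fails if it takes over 61 s, if anything falls off the work surface, if the arm or the gripper's body presses on something with over 40 N, if the wrist force passes 120 N, or if a joint passes its speed limit or range.

## Working session

There is one attempt and no reset: what is moved stays moved. The work goes in short steps, Python scripts to look and compute and a shell command to move; the robot and the scene stay as the last step left them, time stands still between calls to the robot, and variables do not carry over. Pictures are saved under pics/ and viewed, about 8 in all and at most 12, crops included, and the job is handed in when it is done.

```bash
ls; mkdir -p pics; cat > h.py <<'E'
import numpy as np, cv2
from cell import ctrl
def grab(n):
    s=ctrl.sense(); f=ctrl.grab_frame(n); K=np.array(f["intrinsics"])
    if n=="wrist":
        T=np.eye(4);T[:3,:3]=s["orientation"];T[:3,3]=s["tool_pos"];T=T@np.array(f["T_tool_cam"])
    else: T=np.array(f["cam_to_world"])
    return f["img"],K,T
def save(n,p):
    im,K,T=grab(n); cv2.imwrite(f"pics/{p}.png",im[...,::-1]); np.savez(f"pics/{p}.npz",im=im,K=K,T=T)
def load(p):
    d=np.load(f"pics/{p}.npz"); return d["im"],d["K"],d["T"]
def ray(K,T,u,v,z):
    d=T[:3,:3]@np.linalg.solve(K,[u,v,1.]); return T[:3,3]+d*(z-T[2,3])/d[2]
def proj(K,T,P):
    q=K@((np.linalg.inv(T)@np.append(P,1))[:3]); return q[:2]/q[2]
E
python3 - <<'E'
from h import *
save("top","top0");save("scene","scene0")
a=load("top0")[0];b=load("scene0")[0]
cv2.imwrite("pics/both.png",cv2.resize(a,(800,600),interpolation=cv2.INTER_CUBIC)[...,::-1])
cv2.imwrite("pics/sc.png",cv2.resize(b,(800,600),interpolation=cv2.INTER_CUBIC)[...,::-1])
for n in("top0","scene0"):
    _,K,T=load(n);print(K.round(1).tolist(),T.round(3).tolist())
s=ctrl.sense();print(s["time_s"],s["tool_pos"],np.round(s["orientation"],3).tolist(),s["ft_force"])
E
```

```text
pics
[[429.8, 0.0, 259.8], [0.0, 429.8, 192.5], [0.0, 0.0, 1.0]] [[-0.013, -0.99, 0.138, 0.401], [-1.0, 0.014, 0.001, -0.034], [-0.003, -0.138, -0.99, 1.266], [0.0, 0.0, 0.0, 1.0]]
[[361.5, 0.0, 257.3], [0.0, 361.5, 188.9], [0.0, 0.0, 1.0]] [[0.193, 0.809, -0.555, 1.257], [0.981, -0.167, 0.098, -0.158], [-0.013, -0.563, -0.826, 1.106], [0.0, 0.0, 0.0, 1.0]]
0.1 [ 0.31674149 -0.62385682  0.21335095] [[0.892, 0.453, -0.0], [0.453, -0.892, 0.001], [0.0, -0.001, -1.0]] [-1.00472946  0.93737729  0.59831089]
```

View pics/both.png

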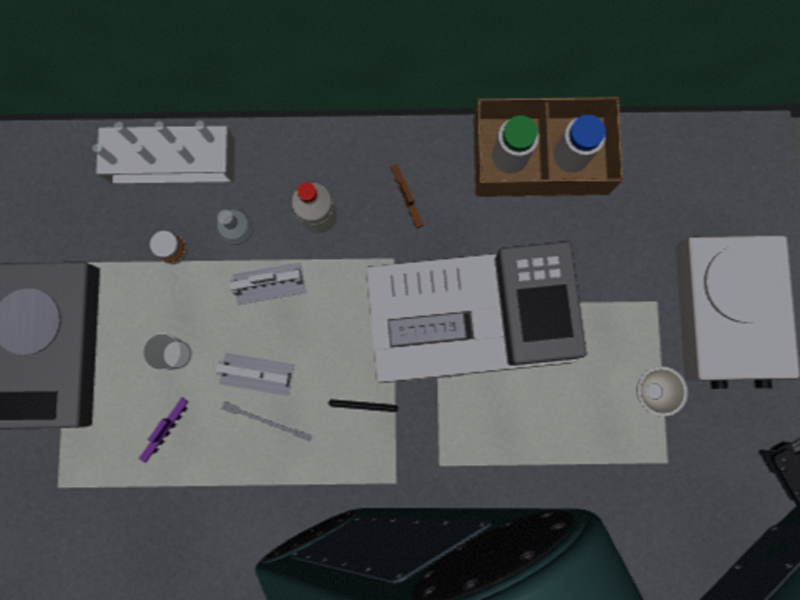

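View pics/sc.png

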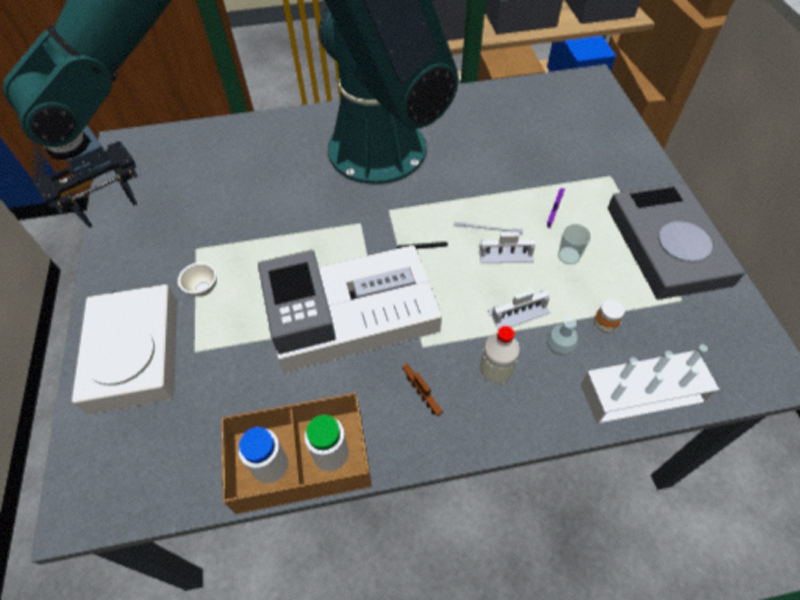

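The white strip candidates are top (267,280), which is scene (522,308) and seems to have many teeth, and top (255,373), which is scene (507,248) and seems to have fewer. The brown (407,195) and purple (163,430) ones are decoys. I'll confirm with one enlarged crop.

```bash
python3 - <<'E'
from h import *
a=load("top0")[0];b=load("scene0")[0]
c1=cv2.resize(b[145:215,300:360],(360,420),interpolation=cv2.INTER_CUBIC)
c2=cv2.resize(a[160:256,138:202],(400,600),interpolation=cv2.INTER_CUBIC)
o=np.zeros((600,790,3),np.uint8);o[:420,:360]=c1;o[:,380:780]=c2
cv2.imwrite("pics/crop.png",o[...,::-1])
# fins/bar: white mask in top
g=a.astype(int); 
for (u0,v0,u1,v1) in((140,162,202,200),(135,222,192,256)):
    m=(g.min(2)>150)
    mm=np.zeros_like(m);mm[v0:v1,u0:u1]=m[v0:v1,u0:u1]
    print(np.median(g[v0:v1,u0:u1].reshape(-1,3),axis=0),g[v0:v1,u0:u1].max((0,1)))
E
```

```text
[133. 135. 131.] [150 150 157]
[135. 137. 133.] [149 150 157]
```

View pics/crop.png

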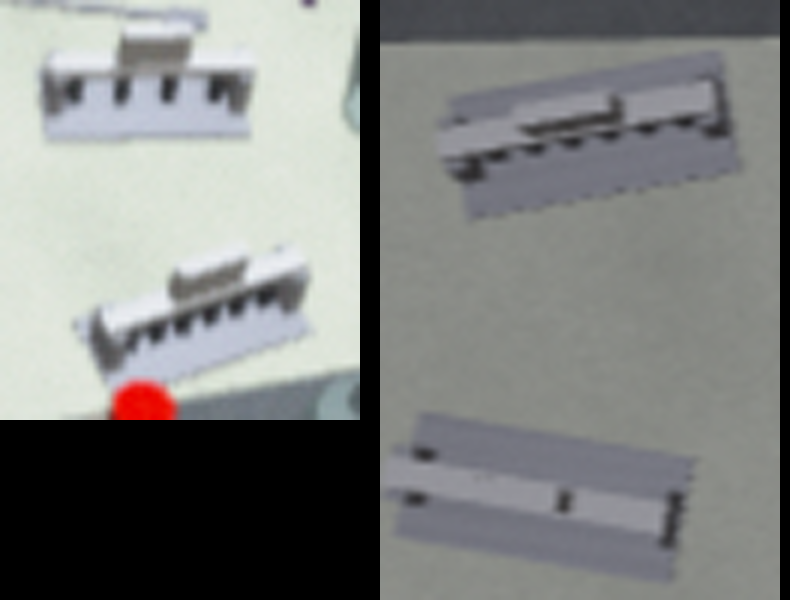

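The crop shows the far strip (top (267,280), scene (522,308)) with six teeth, so that is the target. The near one has four wide-spaced teeth, so it is the spare.

```bash
python3 - <<'E'
from h import *
im,K,T=load("top0")
c=lambda x,y:(138+(x-380)/6.25,160+y/6.25)
print("fin",ray(K,T,*c(568,110),.074).round(4))
B=np.array([ray(K,T,*c(*p),.004) for p in((447,97),(720,52),(740,170),(470,218))]);print("base",B.mean(0).round(4))
e=(B[0]-B[1]+B[3]-B[2]);print("yaw of y axis",np.degrees(np.arctan2(e[1],e[0])))
P=np.array([ray(K,T,u*.64,v*.64,.07) for u,v in((388,318),(470,311),(472,338),(390,346))]);print("bay",P.mean(0).round(4))
e=(P[0]-P[1]+P[3]-P[2]);print("yaw",np.degrees(np.arctan2(e[1],e[0])))
# deck edges
P=np.array([ray(K,T,u*.64,v*.64,.07) for u,v in((367,266),(377,381))]);e=P[0]-P[1];print("deck end x-yaw",np.degrees(np.arctan2(e[1],e[0])),P.round(3).tolist())
s=ctrl.sense();print(np.degrees(np.arctan2(s["orientation"][1][1],s["orientation"][0][1])))
f=ctrl.grab_frame("wrist");print(np.array(f["intrinsics"]).round(1).tolist(),np.array(f["T_tool_cam"]).round(4).tolist())
E
```

```text
fin [0.6133 0.225  0.074 ]
base [0.6139 0.2274 0.004 ]
yaw of y axis 99.09500652229504
bay [ 0.5179 -0.0749  0.07  ]
yaw 94.4612305020202
deck end x-yaw 4.576419048716854 [[0.633, 0.037, 0.07], [0.425, 0.021, 0.07]]
-63.084643711955586
[[343.6, 0.0, 259.1], [0.0, 343.6, 187.7], [0.0, 0.0, 1.0]] [[0.0001, -0.9572, -0.2893, 0.0825], [1.0, -0.0, 0.0003, -0.001], [-0.0003, -0.2893, 0.9572, -0.1715], [0.0, 0.0, 0.0, 1.0]]
```

```bash
cat > to.py <<'E'
import sys
from h import *
from scipy.spatial.transform import Rotation as R
# to.py x y z(mm) yaw_of_tool_y : tool-frame shift and turn from here
x,y,z,w=map(float,sys.argv[1:5]);s=ctrl.sense();Rm=np.array(s["orientation"]);c,q=np.cos(np.radians(w)),np.sin(np.radians(w))
G=np.array([[-q,c,0],[c,q,0],[0,0,-1]])
print((Rm.T@(np.array([x,y,z])-1000*s["tool_pos"])).round(1),R.from_matrix(Rm.T@G).as_rotvec().round(4),"t",round(s["time_s"],2),"F",np.round(s["ft_force"],1))
E
python3 to.py 614 226 260 9.1
```

```text
[ 649.8 -623.3  -46. ] [-7.0000e-04 -6.0000e-04 -1.2599e+00] t 0.15 F [-0.2 -0.2  0. ]
```

```bash
T='[[650,-623,-46],[0,0,-1.26]]'; python3 -m jog '[[[40,-20,-46],[0,0,-0.1]],[[650,-623,-46],[0,0,-1.26]],[[650,-623,-46],[0,0,-1.26]],[[650,-623,-46],[0,0,-1.26]],[[650,-623,-46],[0,0,-1.26]]]'; python3 to.py 614 226 260 9.1
```

```text
time_s: 0.65
tool_pos: [0.4016, -0.4047, 0.252]
orientation: [[0.385, 0.923, -0.0], [0.923, -0.385, 0.0], [0.0, -0.0, -1.0]]
ft_force: [0.9, 0.6, -0.4]
opening: 0.0911
[663.8 -46.8  -7.9] [-1.00e-04 -2.00e-04 -5.54e-01] t 0.65 F [ 0.9  0.6 -0.4]
```

```bash
python3 -m jog '[[[664,-47,-8],[0,0,-0.554]],[[664,-47,-8],[0,0,-0.554]],[[664,-47,-8],[0,0,-0.554]],[[664,-47,-8],[0,0,-0.554]],[[664,-47,-8],[0,0,-0.554]]]'; python3 to.py 614 226 260 9.1
```

```text
time_s: 1.15
tool_pos: [0.4827, -0.1682, 0.2552]
orientation: [[-0.156, 0.988, 0.0], [0.988, 0.156, -0.0], [-0.0, 0.0, -1.0]]
ft_force: [0.3, -1.4, 0.1]
opening: 0.0912
[368.9 191.2  -4.8] [ 0.0002  0.0001 -0.0022] t 1.15 F [ 0.3 -1.4  0.1]
```

```bash
python3 -m jog '[[[111,51,-5],[0,0,0.079]],[[111,51,-5],[0,0,0.079]],[[111,51,-5],[0,0,0.079]],[[111,51,-5],[0,0,0.079]],[[111,51,-5],[0,0,0.079]]]'; python3 - <<'E'
from h import *
save("wrist","w1");im=load("w1")[0]
cv2.imwrite("pics/w1b.png",cv2.resize(im,(800,600),interpolation=cv2.INTER_CUBIC)[...,::-1])
E
python3 to.py 614 252 260 9.1
```

```text
time_s: 1.65
tool_pos: [0.5159, -0.0525, 0.26]
orientation: [[-0.075, 0.997, -0.0], [0.997, 0.075, -0.0], [-0.0, -0.0, -1.0]]
ft_force: [-0.1, -0.6, 0.7]
opening: 0.0908
[ 2.970e+02  1.205e+02 -1.000e-01] [-0.0004  0.     -0.0847] t 1.7 F [ 0.1 -0.3 -0.7]
```

View pics/w1b.png

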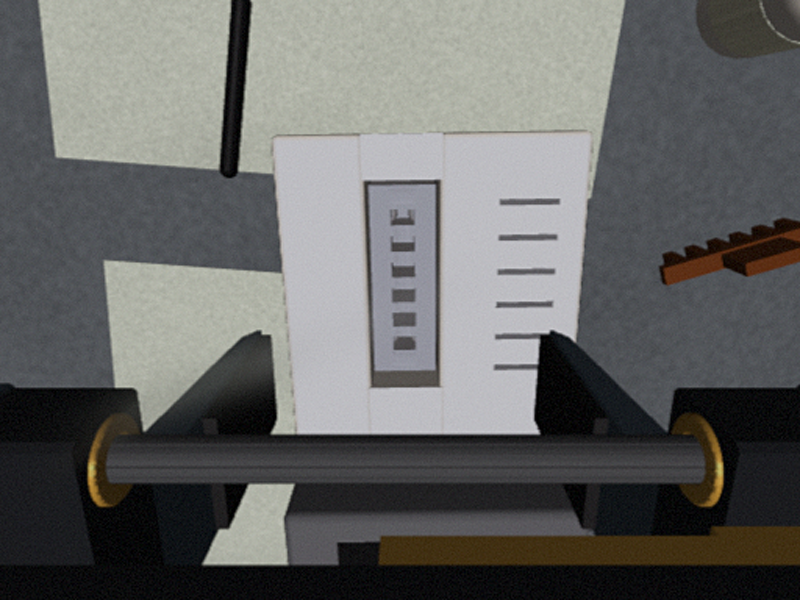

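The wrist view shows the bay at about (403,285) in the 800-px frame and the six slots from (402,216) to (404,344). The carriage sits towards the top (+y), with a gap at the bottom. I'll measure it.

```bash
python3 - <<'E'
from h import *
im,K,T=load("w1");g=im.astype(float).mean(2)
S=.64
p=g[:,253:264].mean(1)   # through slots
q=g[:,241:247].mean(1)   # beside slots
print("slots",[(v,int(p[v])) for v in range(128,228)])
print("side",[(v,int(q[v])) for v in list(range(110,124))+list(range(228,252))])
h=g[150:235,:].mean(0)*0+g[[146,147,164,180,196,197]].mean(0)
print("across",[(u,int(h[u])) for u in range(226,288)])
E
```

```text
slots [(128, 154), (129, 157), (130, 154), (131, 149), (132, 150), (133, 150), (134, 137), (135, 132), (136, 132), (137, 131), (138, 135), (139, 105), (140, 75), (141, 70), (142, 67), (143, 74), (144, 142), (145, 154), (146, 152), (147, 151), (148, 151), (149, 152), (150, 150), (151, 152), (152, 150), (153, 154), (154, 154), (155, 92), (156, 68), (157, 70), (158, 71), (159, 69), (160, 75), (161, 144), (162, 154), (163, 152), (164, 150), (165, 151), (166, 150), (167, 152), (168, 153), (169, 153), (170, 107), (171, 76), (172, 71), (173, 73), (174, 73), (175, 72), (176, 74), (177, 117), (178, 149), (179, 153), (180, 152), (181, 149), (182, 151), (183, 154), (184, 155), (185, 99), (186, 79), (187, 81), (188, 83), (189, 83), (190, 84), (191, 84), (192, 84), (193, 126), (194, 149), (195, 153), (196, 152), (197, 152), (198, 153), (199, 145), (200, 97), (201, 83), (202, 86), (203, 86), (204, 85), (205, 83), (206, 82), (207, 80), (208, 94), (209, 145), (210, 154), (211, 152), (212, 151), (213, 153), (214, 153), (215, 114), (216, 83), (217, 78), (218, 75), (219, 75), (220, 73), (221, 73), (222
[... 563 characters left out ...]
9, 190), (230, 189), (231, 187), (232, 181), (233, 164), (234, 125), (235, 88), (236, 76), (237, 106), (238, 140), (239, 152), (240, 152), (241, 151), (242, 151), (243, 151), (244, 152), (245, 151), (246, 152), (247, 152), (248, 151), (249, 152), (250, 152), (251, 152), (252, 150), (253, 146), (254, 148), (255, 150), (256, 152), (257, 152), (258, 153), (259, 152), (260, 154), (261, 155), (262, 153), (263, 150), (264, 151), (265, 151), (266, 150), (267, 152), (268, 151), (269, 151), (270, 152), (271, 151), (272, 150), (273, 151), (274, 150), (275, 152), (276, 152), (277, 155), (278, 125), (279, 67), (280, 60), (281, 106), (282, 161), (283, 178), (284, 187), (285, 189), (286, 191), (287, 190)]
```

```bash
python3 - <<'E'
from h import *
im,K,T=load("w1")
up=[155,170.3,185,199.9,215.3];lo=[160.6,177.1,193,208.5,223.6]
Y=lambda v,u=258,z=.074:ray(K,T,u,v,z)
U=np.array([Y(v) for v in up]);L=np.array([Y(v) for v in lo])
c=(U+L)/2;ex=np.array([-.078,.997,0])
print("w",((U-L)@ex*1000).round(1),"pitch",(np.diff(c@ex)*1000).round(1))
y=np.array([27,9,-9,-27,-45])/1000
d=np.diff(c[[0,-1]],axis=0)[0];print("yaw",np.degrees(np.arctan2(-d[1],-d[0])))
print("carriage centre",(c-np.outer(y,ex)).mean(0).round(4))
A,B=Y(118.3,244),Y(237,244);print("carr len",(A-B)@ex,((A+B)/2).round(4))
A,B=Y(115.2,244,.07),Y(247.8,244,.07);print("bay len",(A-B)@ex,((A+B)/2).round(4))
for v in(147,196.5):print("x edges",Y(v,237.2)[:2].round(4),Y(v,278)[:2].round(4))
def cnt(v):return 
g=im.astype(float).mean(2)
for v in(141,157,173,189,205,219):
    m=np.where(g[v,240:275]<115)[0]+240;print(v,m.min(),m.max(),Y(v,(m.min()+m.max())/2)[:2].round(4))
# carriage side edges over length
for v in(130,150,170,190,210,225):
    r=g[v];l=[u for u in range(228,245) if r[u]<115 and r[u+1]>=115];k=[u for u in range(270,285) if r[u]>=115 and r[u+1]<115]
    print(v,l,k)
E
python3 to.py 614 252 260 9.1
```

```text
w [ 6.   7.5  9.1 10.1 10. ] pitch [-17.4 -17.2 -17.5 -18.1]
yaw 94.26449843839505
carriage centre [ 0.5159 -0.0703  0.074 ]
carr len 0.1328206978098472 [ 0.5008 -0.0708  0.074 ]
bay len 0.15115309047849784 [ 0.5011 -0.0772  0.07  ]
x edges [ 0.4914 -0.0347] [ 0.5341 -0.0314]
x edges [ 0.4945 -0.0893] [ 0.5391 -0.0859]
141 250 264 [ 0.5117 -0.0268]
157 250 265 [ 0.5134 -0.0437]
173 251 264 [ 0.5147 -0.0611]
189 251 265 [ 0.5166 -0.079 ]
205 252 265 [ 0.5185 -0.0974]
219 252 265 [ 0.5198 -0.1139]
130 [235] [278]
150 [236] [278]
170 [237] [278]
190 [237] [278]
210 [238] [278]
225 [239] [278]
[ 2.970e+02  1.205e+02 -1.000e-01] [-0.0004  0.     -0.0847] t 1.7 F [ 0.1 -0.3 -0.7]
```

```bash
python3 -m jog '[[[290,120,30],[0,0,-0.085]],[[290,120,30],[0,0,-0.085]],[[290,120,30],[0,0,-0.085]],[[290,120,30],[0,0,-0.085]],[[290,120,30],[0,0,-0.085]]]';python3 -m jog '[[[0,0,0],[0,0,0]]]' >/dev/null; python3 to.py 611 243 230 9.1
```

```text
time_s: 2.2
tool_pos: [0.5946, 0.1842, 0.2361]
orientation: [[-0.157, 0.988, 0.0], [0.988, 0.157, -0.0], [-0.0, -0.0, -1.0]]
ft_force: [1.2, 0.4, 0.4]
opening: 0.0913
[53.2 24.7  5.6] [-0.0002 -0.0005  0.0019] t 2.3 F [ 0.3 -1.1  0.2]
```

```bash
python3 -m jog '[[[53,25,6],[0,0,0]],[[53,25,6],[0,0,0]],[[53,25,6],[0,0,0]]]'; python3 - <<'E'
from h import *
save("wrist","w2");im=load("w2")[0]
cv2.imwrite("pics/w2b.png",cv2.resize(im,(800,600),interpolation=cv2.INTER_CUBIC)[...,::-1])
E
```

```text
time_s: 2.6
tool_pos: [0.6104, 0.2395, 0.2298]
orientation: [[-0.158, 0.987, -0.001], [0.987, 0.158, -0.0], [-0.0, -0.001, -1.0]]
ft_force: [0.0, -0.6, -0.5]
opening: 0.0912
```

View pics/w2b.png

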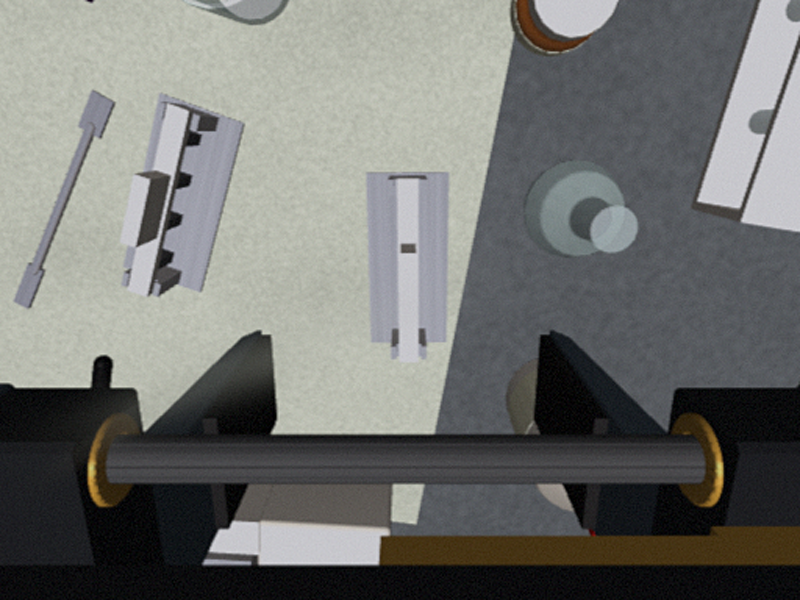

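The wrist view shows the six-cell strip's bar from about (407,178) to (409,361), with the fin end at (408,248). The spare at (165,205) and the flask at (585,215) are clear of it. I'll measure the bar.

```bash
python3 - <<'E'
from h import *
im,K,T=load("w2");g=im.astype(float).mean(2)
p=g[:,257:263].mean(1);print("col",[(v,int(p[v])) for v in list(range(106,122))+list(range(152,166))+list(range(222,238))])
for v in(122,135,148,205,225):print(v,[(u,int(g[v:v+3,u].mean())) for u in list(range(250,275))])
E
```

```text
col [(106, 185), (107, 185), (108, 185), (109, 184), (110, 151), (111, 159), (112, 103), (113, 82), (114, 164), (115, 200), (116, 202), (117, 200), (118, 202), (119, 200), (120, 200), (121, 201), (152, 200), (153, 202), (154, 204), (155, 183), (156, 109), (157, 83), (158, 86), (159, 85), (160, 81), (161, 91), (162, 192), (163, 203), (164, 201), (165, 199), (222, 201), (223, 200), (224, 200), (225, 200), (226, 200), (227, 200), (228, 200), (229, 201), (230, 201), (231, 198), (232, 187), (233, 187), (234, 185), (235, 185), (236, 185), (237, 187)]
122 [(250, 159), (251, 158), (252, 158), (253, 169), (254, 190), (255, 202), (256, 200), (257, 199), (258, 198), (259, 199), (260, 200), (261, 200), (262, 201), (263, 198), (264, 200), (265, 201), (266, 203), (267, 189), (268, 167), (269, 157), (270, 159), (271, 159), (272, 158), (273, 158), (274, 157)]
135 [(250, 152), (251, 154), (252, 155), (253, 163), (254, 185), (255, 203), (256, 201), (257, 199), (258, 202), (259, 202), (260, 198), (261, 201), (262, 200), (263, 199), (264, 200), (265, 202), (266, 202), (267, 188), (268, 164), (269, 157),
[... 275 characters left out ...]
 190), (268, 168), (269, 158), (270, 160), (271, 165), (272, 164), (273, 162), (274, 157)]
205 [(250, 162), (251, 159), (252, 160), (253, 160), (254, 169), (255, 189), (256, 200), (257, 197), (258, 199), (259, 197), (260, 196), (261, 198), (262, 197), (263, 197), (264, 197), (265, 199), (266, 199), (267, 189), (268, 168), (269, 161), (270, 165), (271, 165), (272, 163), (273, 165), (274, 165)]
225 [(250, 169), (251, 159), (252, 160), (253, 157), (254, 162), (255, 184), (256, 201), (257, 200), (258, 201), (259, 201), (260, 199), (261, 198), (262, 201), (263, 199), (264, 200), (265, 201), (266, 202), (267, 190), (268, 167), (269, 158), (270, 158), (271, 158), (272, 161), (273, 176), (274, 183)]
```

```bash
python3 - <<'E'
from h import *
im,K,T=load("w2")
A=ray(K,T,260.5,113.6,.044);B=ray(K,T,261.1,231.5,.044)
print("bar",np.linalg.norm(A-B),((A+B)/2).round(4));e=A-B;print("yaw",np.degrees(np.arctan2(e[1],e[0])))
e/=np.linalg.norm(e)
F=ray(K,T,261,156,.044);print("finend bottom -> centre",(F-.022*e).round(4))
F=ray(K,T,261,161.4,.074);print("finend top -> centre",(F-.022*e).round(4))
E
python3 to.py 611.9 225.9 120 9.1
```

```text
bar 0.13069863472600587 [0.6139 0.2285 0.044 ]
yaw 99.48670692300274
finend bottom -> centre [0.6143 0.228  0.044 ]
finend top -> centre [0.6141 0.2287 0.074 ]
[-12.8  -0.3 110. ] [-0.0008  0.0004 -0.0002] t 2.65 F [ 0.1 -0.   0.1]
```

```bash
python3 - <<'E'
from h import *
im,K,T=load("top0");print("bottle",ray(K,T,307*.64,192*.64,.16).round(3))
E
python3 to.py 614.1 228.5 110 9.4
```

```text
bottle [0.745 0.133 0.16 ]
[-10.6   2.3 120. ] [-0.0008  0.0004 -0.0055] t 2.65 F [ 0.1 -0.   0.1]
```

```bash
python3 -m jog '[[[-10.6,2.3,40],[0,0,-0.0055]],[[-10.6,2.3,80],[0,0,-0.0055]],[[-10.6,2.3,120],[0,0,-0.0055]],[[-10.6,2.3,120],[0,0,-0.0055]]]' 40; python3 to.py 614.1 228.5 48 9.4
```

```text
time_s: 3.05
tool_pos: [0.611, 0.2268, 0.1059]
orientation: [[-0.162, 0.987, -0.007], [0.987, 0.162, -0.003], [-0.001, -0.008, -1.0]]
ft_force: [-1.1, -0.8, 0.9]
opening: 0.0624
[ 1.2  3.7 57.8] [-0.0077  0.0014 -0.0013] t 3.05 F [-1.1 -0.8  0.9]
```

```bash
python3 -m jog '[[[0,0,0],[0,0,0]],[[0,0,0],[0,0,0]],[[0,0,0],[0,0,0]]]' 40; python3 to.py 614.1 228.5 48 9.4
```

```text
time_s: 3.35
tool_pos: [0.6154, 0.23, 0.1128]
orientation: [[-0.164, 0.987, 0.003], [0.987, 0.164, 0.001], [0.0, 0.003, -1.0]]
ft_force: [-0.3, 0.0, -0.3]
opening: 0.0407
[-1.3 -1.7 64.8] [ 0.0031 -0.0005  0.0002] t 3.35 F [-0.3  0.  -0.3]
```

```bash
python3 -m jog '[[[0,0,0],[0,0,0]],[[0,0,0],[0,0,0]],[[0,0,0],[0,0,0]],[[0,0,0],[0,0,0]]]' 40; python3 to.py 614.1 228.5 48 9.4
```

```text
time_s: 3.75
tool_pos: [0.6142, 0.2299, 0.1105]
orientation: [[-0.164, 0.986, 0.0], [0.986, 0.164, 0.0], [-0.0, 0.0, -1.0]]
ft_force: [-0.4, 0.2, -0.2]
opening: 0.0398
[-1.4 -0.3 62.5] [0.0001 0.     0.0006] t 3.75 F [-0.4  0.2 -0.2]
```

```bash
python3 -m jog '[[[-1.4,-0.3,20],[0,0,0]],[[-1.4,-0.3,40],[0,0,0]],[[-1.4,-0.3,55],[0,0,0]],[[-1.4,-0.3,61],[0,0,0]],[[-1.4,-0.3,62],[0,0,0]]]' 40;python3 -m jog '[[[0,0,0],[0,0,0]],[[0,0,0],[0,0,0]],[[0,0,0],[0,0,0]],[[0,0,0],[0,0,0]]]' ; python3 to.py 614.1 228.5 48 9.4;  python3 -m jog '[[[0,0,0],[0,0,0]],[[0,0,0],[0,0,0]],[[0,0,0],[0,0,0]],[[0,0,0],[0,0,0]],[[0,0,0],[0,0,0]]]' 0; python3 -m jog '[[[0,0,0],[0,0,0]],[[0,0,0],[0,0,0]],[[0,0,0],[0,0,0]]]' 0; python3 to.py 614.1 228.5 48 9.4
```

```text
time_s: 4.25
tool_pos: [0.6138, 0.2284, 0.0477]
orientation: [[-0.164, 0.986, -0.001], [0.986, 0.164, -0.0], [-0.0, -0.001, -1.0]]
ft_force: [0.2, -0.2, 1.4]
opening: 0.0401
time_s: 4.65
tool_pos: [0.6143, 0.2285, 0.0488]
orientation: [[-0.164, 0.986, 0.001], [0.986, 0.164, 0.0], [0.0, 0.001, -1.0]]
ft_force: [-0.6, -0.6, -0.0]
opening: 0.0398
[ 0.  -0.2  0.8] [ 0.0006 -0.0001  0.0004] t 4.65 F [-0.6 -0.6 -0. ]
time_s: 5.15
tool_pos: [0.6141, 0.2284, 0.0483]
orientation: [[-0.164, 0.987, -0.0], [0.987, 0.164, -0.0], [0.0, -0.0, -1.0]]
ft_force: [-0.0, -0.2, -0.7]
opening: 0.0099
time_s: 5.45
tool_pos: [0.6141, 0.2285, 0.0483]
orientation: [[-0.164, 0.986, 0.0], [0.986, 0.164, 0.0], [0.0, 0.0, -1.0]]
ft_force: [-0.0, 0.6, 0.2]
opening: 0.0099
[0.  0.  0.3] [ 0.     -0.      0.0005] t 5.45 F [-0.   0.6  0.2]
```

```bash
python3 -m jog '[[[0,0,-10],[0,0,0]],[[0,0,-30],[0,0,0]],[[0,0,-65],[0,0,0]],[[0,0,-105],[0,0,0]],[[0,0,-135],[0,0,0]]]' ;python3 -m jog '[[[0,0,-20],[0,0,0]],[[0,0,-20],[0,0,0]],[[0,0,-20],[0,0,0]]]' ; python3 to.py 515.5 -69.5 170 4.3
```

```text
time_s: 5.95
tool_pos: [0.6145, 0.2286, 0.1864]
orientation: [[-0.164, 0.986, 0.002], [0.987, 0.164, 0.001], [0.0, 0.002, -1.0]]
ft_force: [0.5, -1.1, -0.7]
opening: 0.0097
time_s: 6.25
tool_pos: [0.6139, 0.2284, 0.2034]
orientation: [[-0.164, 0.986, 0.0], [0.986, 0.164, 0.0], [0.0, 0.0, -1.0]]
ft_force: [-0.3, -0.0, -1.2]
opening: 0.0097
[-277.7 -145.9   33.3] [ 0.0004 -0.0001  0.0895] t 6.25 F [-0.3 -0.  -1.2]
```

```bash
python3 -m jog '[[[-30,-16,0],[0,0,0.0895]],[[-75,-40,0],[0,0,0.0895]],[[-120,-63,10],[0,0,0.0895]],[[-165,-86,20],[0,0,0.0895]],[[-205,-108,25],[0,0,0.0895]]]' ; python3 -m jog '[[[0,0,0],[0,0,0]]]';  python3 to.py 515.5 -69.5 170 4.3
```

```text
time_s: 6.75
tool_pos: [0.5391, 0.007, 0.1763]
orientation: [[-0.075, 0.997, -0.003], [0.997, 0.075, 0.0], [0.0, -0.003, -1.0]]
ft_force: [1.1, -0.4, -0.9]
opening: 0.0099
time_s: 6.85
tool_pos: [0.5379, 0.0047, 0.1759]
orientation: [[-0.071, 0.997, -0.005], [0.997, 0.071, -0.0], [-0.0, -0.005, -1.0]]
ft_force: [0.7, -0.1, -0.5]
opening: 0.0102
[-72.4 -27.6   6. ] [-0.0047  0.     -0.0037] t 6.85 F [ 0.7 -0.1 -0.5]
```

```bash
python3 -m jog '[[[-30,-12,6],[0,0,0]],[[-60,-24,6],[0,0,0]],[[-72.4,-27.6,16],[0,0,0]],[[-72.4,-27.6,26],[0,0,0]],[[-72.4,-27.6,26],[0,0,0]]]' ; python3 -m jog '[[[0,0,0],[0,0,0]],[[0,0,0],[0,0,0]],[[0,0,0],[0,0,0]],[[0,0,0],[0,0,0]],[[0,0,0],[0,0,0]]]';  python3 to.py 515.5 -69.5 130 4.3; python3 - <<'E'
from h import *
save("wrist","w3");im=load("w3")[0]
cv2.imwrite("pics/w3b.png",cv2.resize(im,(800,600),interpolation=cv2.INTER_CUBIC)[...,::-1])
E
```

```text
time_s: 7.35
tool_pos: [0.5182, -0.065, 0.1503]
orientation: [[-0.075, 0.997, -0.003], [0.997, 0.075, 0.001], [0.001, -0.003, -1.0]]
ft_force: [0.3, 0.1, -0.8]
opening: 0.01
time_s: 7.85
tool_pos: [0.5192, -0.0656, 0.1525]
orientation: [[-0.075, 0.997, 0.0], [0.997, 0.075, -0.0], [-0.0, 0.0, -1.0]]
ft_force: [0.5, -0.5, -1.0]
opening: 0.0095
[-3.6 -4.  22.5] [0.0003 0.0001 0.0002] t 7.85 F [ 0.5 -0.5 -1. ]
```

View pics/w3b.png

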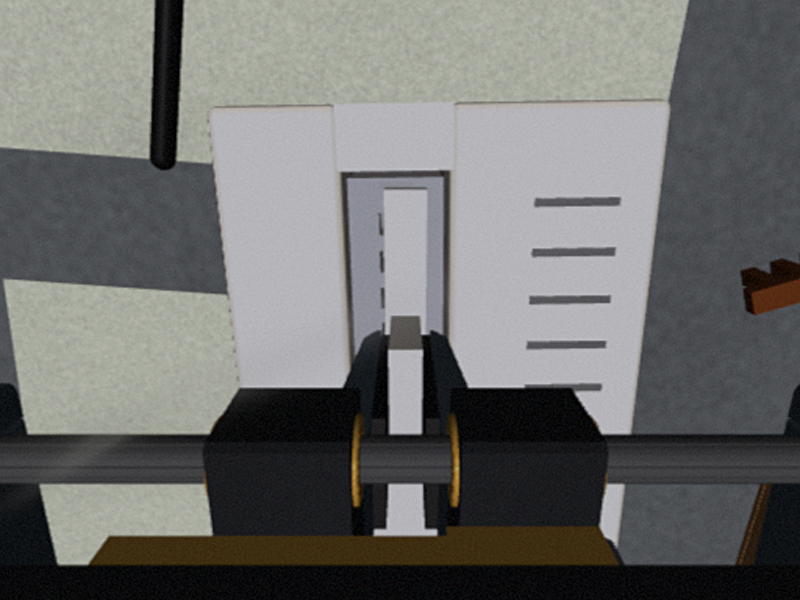

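The strip is held square, its bar end at (405,188), above the bay (395,175 upwards). The slot ends show to its left at (381,225..297), so it needs the computed shift of about -4 mm.

```bash
python3 -m jog '[[[-3.6,-4,5],[0,0,0]],[[-3.6,-4,15],[0,0,0]],[[-3.6,-4,24],[0,0,0]],[[-3.6,-4,29],[0,0,0]],[[-3.6,-4,30],[0,0,0]]]' ; python3 -m jog '[[[0,0,0],[0,0,0]],[[0,0,0],[0,0,0]],[[0,0,0],[0,0,0]],[[0,0,0],[0,0,0]],[[0,0,0],[0,0,0]]]';  python3 to.py 515.5 -69.5 110 4.3
```

```text
time_s: 8.4
tool_pos: [0.5148, -0.0696, 0.1213]
orientation: [[-0.075, 0.997, -0.002], [0.997, 0.075, 0.0], [0.0, -0.002, -1.0]]
ft_force: [0.1, 0.9, -0.6]
opening: 0.0099
time_s: 8.9
tool_pos: [0.5154, -0.0697, 0.1225]
orientation: [[-0.075, 0.997, 0.0], [0.997, 0.075, -0.0], [-0.0, 0.0, -1.0]]
ft_force: [-0.1, 0.1, -0.4]
opening: 0.0101
[ 0.2  0.1 12.5] [ 0.0003  0.0001 -0.    ] t 8.9 F [-0.1  0.1 -0.4]
```

Position is good. Lowering slowly, about 1 mm per row, and watching the force.

```bash
python3 -m jog '[[[0.2,0.1,1.5],[0,0,0]],[[0.2,0.1,3],[0,0,0]],[[0.2,0.1,4.5],[0,0,0]],[[0.2,0.1,6],[0,0,0]],[[0.2,0.1,7],[0,0,0]]]' ; python3 -m jog '[[[0,0,0.5],[0,0,0]],[[0,0,1],[0,0,0]],[[0,0,1],[0,0,0]]]'
```

```text
time_s: 9.4
tool_pos: [0.5153, -0.0694, 0.1151]
orientation: [[-0.075, 0.997, -0.0], [0.997, 0.075, 0.0], [0.0, -0.0, -1.0]]
ft_force: [-0.4, -0.2, -0.8]
opening: 0.0099
time_s: 9.7
tool_pos: [0.5154, -0.0694, 0.1143]
orientation: [[-0.075, 0.997, -0.0], [0.997, 0.075, 0.0], [0.0, -0.0, -1.0]]
ft_force: [0.4, -0.2, -0.9]
opening: 0.0103
```

```bash
python3 -m jog '[[[0,0,1],[0,0,0]],[[0,0,2],[0,0,0]],[[0,0,3],[0,0,0]],[[0,0,3],[0,0,0]]]' ; python3 -m jog '[[[0,0,1],[0,0,0]],[[0,0,2],[0,0,0]],[[0,0,3],[0,0,0]],[[0,0,4],[0,0,0]],[[0,0,4],[0,0,0]]]'
```

```text
time_s: 10.1
tool_pos: [0.5153, -0.0694, 0.1112]
orientation: [[-0.075, 0.997, -0.0], [0.997, 0.075, 0.0], [0.0, -0.0, -1.0]]
ft_force: [0.4, 0.6, -0.4]
opening: 0.0097
time_s: 10.6
tool_pos: [0.5153, -0.0694, 0.1071]
orientation: [[-0.075, 0.997, -0.0], [0.997, 0.075, 0.0], [0.0, -0.0, -1.0]]
ft_force: [-0.2, 0.1, -0.1]
opening: 0.01
```

```bash
python3 -m jog '[[[0,0,1],[0,0,0]],[[0,0,2],[0,0,0]],[[0,0,3],[0,0,0]],[[0,0,4],[0,0,0]],[[0,0,5],[0,0,0]]]' ; python3 -m jog '[[[0,0,1],[0,0,0]],[[0,0,2],[0,0,0]],[[0,0,3],[0,0,0]],[[0,0,4],[0,0,0]],[[0,0,5],[0,0,0]]]'; python3 -m jog '[[[0,0,1],[0,0,0]],[[0,0,2],[0,0,0]],[[0,0,3],[0,0,0]],[[0,0,4],[0,0,0]],[[0,0,5],[0,0,0]]]'; python3 -m jog '[[[0,0,1],[0,0,0]],[[0,0,2],[0,0,0]],[[0,0,3],[0,0,0]],[[0,0,4],[0,0,0]],[[0,0,4.5],[0,0,0]]]'
```

```text
time_s: 11.1
tool_pos: [0.5154, -0.0694, 0.1022]
orientation: [[-0.075, 0.997, -0.0], [0.997, 0.075, 0.0], [0.0, -0.0, -1.0]]
ft_force: [-0.6, 0.5, -0.8]
opening: 0.0097
time_s: 11.6
tool_pos: [0.516, -0.0695, 0.0979]
orientation: [[-0.076, 0.997, 0.001], [0.997, 0.076, -0.0], [-0.0, 0.001, -1.0]]
ft_force: [-1.4, -0.7, 8.7]
opening: 0.01
time_s: 12.1
tool_pos: [0.5158, -0.0696, 0.0926]
orientation: [[-0.075, 0.997, 0.001], [0.997, 0.075, -0.0], [-0.0, 0.001, -1.0]]
ft_force: [0.5, -2.1, -0.1]
opening: 0.01
time_s: 12.6
tool_pos: [0.5155, -0.0695, 0.0877]
orientation: [[-0.075, 0.997, 0.0], [0.997, 0.075, -0.0], [-0.0, 0.0, -1.0]]
ft_force: [3.2, -0.2, 1.6]
opening: 0.0103
```

```bash
python3 -m jog '[[[0,0,0.5],[0,0,0]],[[0,0,1],[0,0,0]],[[0,0,1],[0,0,0]]]' ; python3 -m jog '[[[0,0,0.5],[0,0,0]],[[0,0,0.5],[0,0,0]],[[0,0,0.5],[0,0,0]]]'
```

```text
time_s: 12.9
tool_pos: [0.5155, -0.0694, 0.0868]
orientation: [[-0.075, 0.997, 0.0], [0.997, 0.075, 0.0], [0.0, 0.0, -1.0]]
ft_force: [2.2, -0.0, 2.0]
opening: 0.01
time_s: 13.2
tool_pos: [0.5155, -0.0695, 0.0863]
orientation: [[-0.075, 0.997, 0.0], [0.997, 0.075, -0.0], [-0.0, 0.0, -1.0]]
ft_force: [1.8, 1.7, 4.1]
opening: 0.01
```

```bash
python3 -m jog '[[[0,0,0.4],[0,0,0]],[[0,0,0.4],[0,0,0]],[[0,0,0.4],[0,0,0]]]' ; python3 -m jog '[[[0,0,0.4],[0,0,0]],[[0,0,0.4],[0,0,0]],[[0,0,0.4],[0,0,0]]]'
```

```text
time_s: 13.5
tool_pos: [0.5156, -0.0695, 0.0863]
orientation: [[-0.075, 0.997, 0.0], [0.997, 0.075, -0.0], [-0.0, 0.0, -1.0]]
ft_force: [1.4, 1.3, 7.0]
opening: 0.0101
time_s: 13.8
tool_pos: [0.5156, -0.0695, 0.0862]
orientation: [[-0.075, 0.997, 0.0], [0.997, 0.075, -0.0], [-0.0, 0.0, -1.0]]
ft_force: [-2.8, 1.8, 16.5]
opening: 0.0095
```

```bash
python3 -m jog '[[[0,0,0.4],[0,0,0]],[[0,0,0.4],[0,0,0]],[[0,0,0.4],[0,0,0]]]'; python3 -m jog '[[[0,0,-0.5],[0,0,0]],[[0,0,-1.2],[0,0,0]],[[0,0,-1.2],[0,0,0]]]'; python3 -m jog '[[[0,0,0],[0,0,0]],[[0,0,0],[0,0,0]],[[0,0,0],[0,0,0]],[[0,0,0],[0,0,0]]]' 34
```

```text
time_s: 14.1
tool_pos: [0.5157, -0.0695, 0.0862]
orientation: [[-0.075, 0.997, 0.0], [0.997, 0.075, -0.0], [-0.0, 0.0, -1.0]]
ft_force: [-5.8, 2.3, 25.3]
opening: 0.0098
time_s: 14.4
tool_pos: [0.5155, -0.0695, 0.0864]
orientation: [[-0.075, 0.997, 0.0], [0.997, 0.075, -0.0], [-0.0, 0.0, -1.0]]
ft_force: [2.3, -0.3, 2.0]
opening: 0.01
time_s: 14.8
tool_pos: [0.5151, -0.0694, 0.0862]
orientation: [[-0.075, 0.997, -0.001], [0.997, 0.075, 0.0], [0.0, -0.001, -1.0]]
ft_force: [-0.5, 0.2, -0.4]
opening: 0.0337
```

Now lift straight up, move aside and look.

```bash
python3 -m jog '[[[0,0,-15],[0,0,0]],[[0,0,-45],[0,0,0]],[[0,0,-90],[0,0,0]],[[0,0,-130],[0,0,0]],[[20,0,-173],[0,0,0]]]';python3 -m jog '[[[0,0,0],[0,0,0]],[[0,0,0],[0,0,0]],[[0,0,0],[0,0,0]],[[0,0,0],[0,0,0]],[[0,0,0],[0,0,0]]]'; python3 - <<'E'
from h import *
save("wrist","w4");save("scene","s4");a=load("w4")[0];b=load("s4")[0]
o=np.zeros((600,800,3),np.uint8)
o[:600,:400]=cv2.resize(a[90:264,190:306],(400,600),interpolation=cv2.INTER_CUBIC)
o[:400,400:]=cv2.resize(b[120:230,270:380],(400,400),interpolation=cv2.INTER_CUBIC)
cv2.imwrite("pics/w4b.png",o[...,::-1])
im,K,T=load("s4")
print(proj(K,T,[.5155,-.0695,.097]))
E
```

```text
time_s: 15.3
tool_pos: [0.5136, -0.0503, 0.2621]
orientation: [[-0.073, 0.997, 0.001], [0.997, 0.073, -0.0], [-0.0, 0.001, -1.0]]
ft_force: [0.8, 0.8, 0.8]
opening: 0.0337
time_s: 15.8
tool_pos: [0.5134, -0.0497, 0.2584]
orientation: [[-0.075, 0.997, -0.002], [0.997, 0.075, 0.0], [0.0, -0.002, -1.0]]
ft_force: [0.7, 0.7, 0.3]
opening: 0.034
[244.82485088 175.4468801 ]
```

View pics/w4b.png

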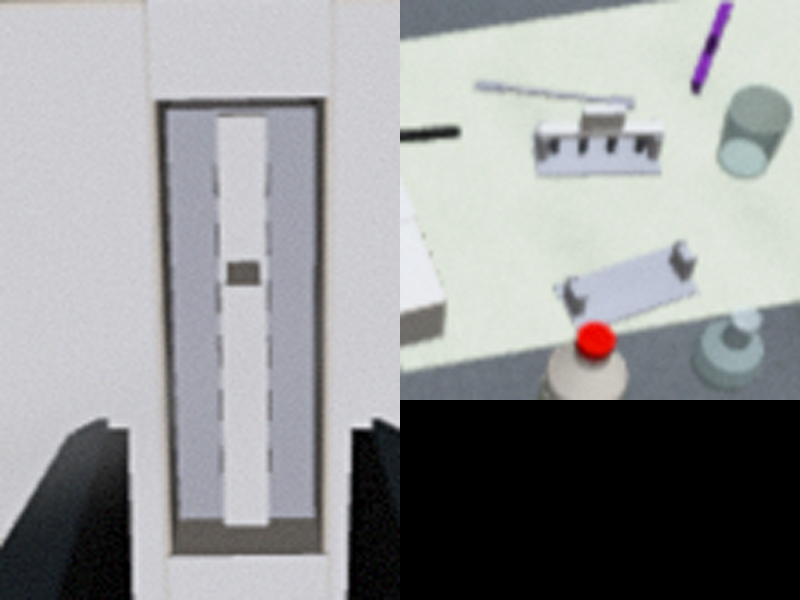

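The strip sits flat and centred: bar from (241,115) to (246,525), slot ends showing evenly on both sides. Stand_a is empty and the spare and bystanders are unmoved. Handing in.

```bash
python3 - <<'E'
from h import *
im,K,T=load("w4");s=400/116
A=ray(K,T,190+241/s,90+115/s,.082);B=ray(K,T,190+246/s,90+525/s,.082);print(np.linalg.norm(A-B),((A+B)/2).round(4))
print(ctrl.hand_in())
E
```

```text
0.13062373382808976 [ 0.5162 -0.0695  0.082 ]
the job is handed in; nothing more can be done
None
```

I lifted the six-cell strip out of stand_a and seated it in the photometer's carriage, pressed fully home. I then let go, moved the gripper clear and handed the job in at about 16 s. No verdict was reported.

- **Finding the slots:** the wrist camera showed the carriage about 6–7 mm towards +y of the middle of the bay. The teeth went in on the first try.
- **Pressing home:** the highest force reading was about 9 N as the teeth passed the sprung balls. The strip stopped at a tool height of 86.2 mm, against an expected 86.3 mm. I pressed it there with about 25 N, well under the 60 N limit.
- **Final pictures:** the bar measured 130.6 mm at its seated height (130 mm nominal), centred at (0.516, -0.0695), which matches the carriage position. The slot ends showed evenly on both sides. The spare strip was still in its stand, and the other bench items in that view looked undisturbed. The mortar and some others were outside it.

None of my checks failed or disagreed.

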